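# Scoop ball knobs from a stock bin into the parts dish

## Robot

A 6-joint arm with a two-finger parallel gripper is mounted at the origin on the work surface. World frame = base frame: x ahead of the robot, y to its left, z up, the work surface at z = 0. Lengths are in m, angles in rad, forces in N, time in s.
With the tool pointing down it reaches from about 0.275 to 0.875 m from the base axis. Payload 12.5 kg.
Tool frame: the origin (TCP) lies midway between the tips of the shut fingers; the grasp point (between the pads) lies 19 mm behind it (bot.grip_depth is the distance from the TCP to the grasp point, in m); z points along the fingers, y is the line along which they close (so a half turn about z gives the same grasp; the last joint's range is limited). The gripper opens to 85 mm and grips with 20 to 120 N. Pads are 22 mm wide; open, the fingers measure 114 mm over their backs; the gripper's body (76 mm by 85 mm) begins 54 mm behind the grasp point. The pads swing forward as they close: fully open they stand 13 mm farther back than shut.
Start: joints at [1.163, 0.351, 1.652, -0, 1.139, -0.085], TCP at [0.174, 0.522, 0.231] pointing down, gripper open.
Joint ranges: [-2.75, 2.75], [-0.79, 2.1], [0.01, 2.65], [-1.57, 4.71], [0.07, 3.14], [-2.87, 2.87]. Speed limits (rad/s): [2.22, 2.22, 2.79, 3.14, 3.14, 3.14].

## Interface

Orientations are given as a unit quaternion [w, x, y, z].
In Python, from plant import telemetry, eyes, close_job, bot gives the robot as it stands. The module is installed in compiled form; this text tells all that it offers.
- The arm moves only by the tool drive_tool, never from a script. Its argument "moves" is text: rows parted by semicolons, each of 7 numbers parted by spaces: the turn, a rotation vector about the tool's x, y, z in rad, then the shift along the tool's x, y, z in cm, then the closure, from 0 (fully open) to 1 (shut). In form: ax ay az x y z claw; .... A call has 1 to 20 rows; each row is the pose to reach, as a shift and turn from the pose commanded when the call began, along the tool's axes at that moment; what a row does not reach only later rows make up. A row lasts 1/8 s, in which the tool goes at most 62.5 mm and 10.7 degrees, less where a joint would pass 70% of its speed; a pose out of reach is approached as far as the arm can. A call with a gripper value outside its range is refused whole. The fingers move at their own pace and stop on an object; "grip_force" is the grip in N (left out, the last holds). Time passes only in rows, so rows that repeat a pose let the fingers close. It gives the time, the measured TCP pose, the force, the opening and the grip force at its end, in the units of the state.
- telemetry.get_state(): the state, without advancing time (a new reading comes with each control period).
- eyes.capture(name): name is "side" or "top"; returns a dict with "img" (480x640x3 uint8, red, green, blue), "camera_matrix" (3x3 intrinsics, pixels), "world_to_cam" (4x4, takes a point from world to camera coordinates). Camera axes: x right, y up, looking along -z (the intrinsics and any distortion apply to the point x, -y, -z); pixel columns grow to the right and rows downward; lengths in m; the calibration is good to about 2 mm. A picture is of the moment at which its call begins. There is no depth.
- close_job(): hands the job in; it is judged then, once.
The state is a dict: "t": time; "qpos": joint angles; "joint_vel": joint speeds; "joint_torque": joint torques, N m; "position": TCP position; "eef_rot": TCP orientation; "wrist_force": force on the tool from outside, world axes, zero at the start; "torque": the same for the moment, N m; "gripper_width": finger opening in m; "finger_force": force on a finger pad.
Only numpy, scipy, OpenCV 4.12 (cv2) and the standard library are available. Lean on these libraries where they do the work, as an engineer would, in place of code of your own. Each camera call takes 0.05 s, during which the arm holds its last target. There are 200 camera calls.

## Task

Draw the scoop out of the pigeonhole (only its bowl is within reach), lay it flat on the black rubber mat, let go and take it again by its orange handle. With the scoop, not the fingers, carry at least three of the red ball knobs from the blue bin into the round parts dish, without dropping any knob on the bench and without disturbing the mallet, the wheel or the can. Finally lay the emptied scoop back flat, right way up, with its bowl on the mat, and let go.

Things in the scene. Friction and masses are not known exactly. Their poses are not given: they have to be found in the camera images.
- scoop: hand scoop, 0.2 kg, lying right way up. Yellow painted bowl 100 mm long (y), 65 mm wide over its side walls; floor 3 mm thick, walls 2.5 mm thick, 32 mm high, raked down to nothing over the front 38 mm. Mouth: floor's front edge at y = -50 mm; back wall at y = +50 mm. Orange handle rises backwards at 35 degrees to (0, 141, 92) mm. Origin under the bowl's centre on its underside; z up, -y out of the mouth
- scoop_bowl (a point): centre of the scoop's bowl, 16 mm above its underside; axes as the scoop's. At the start the bowl stands on the bench 22 mm in front of one rack hole, mouth away from the rack. It can be gripped from above across its 65 mm width, 8 mm behind its centre where the walls are full height
- scoop_grip (a point): middle of the scoop's straight handle (22 mm wide along x, 20 mm thick, 115 mm long): the place to grip it from above across its width. 96 mm behind the bowl's centre, 60 mm above the underside; axes as the scoop's. At the start it is inside the rack's hole under the roof, out of reach from above
- rack: fixed dark steel pigeonhole rack, 266 mm wide (x), 170 mm deep (y), 140 mm high, no floor: two holes centred at x = -65 and +65 mm, each 127 mm wide, open towards -y. Yellow and black strip along the roof's front. Origin at the middle of its front edge on the bench. The scoop is in one hole, a mallet in the other
- mat: fixed flat black rubber mat, 130 mm (x) by 190 mm (y), 3 mm thick; origin at the centre of its underside, on the bench
- bin: fixed blue stock bin with the knobs. Inside 84 mm wide (x), 200 mm long (y), inner floor 12 mm above the bench. Heights above the bench: side walls (3 mm thick) 54 mm, stepping up to 87 mm for y below -20 mm; end wall at y = -100 mm 87 mm; at y = +100 mm only a low sill, 22 mm, over which the scoop can enter. Origin on the bench under the bin's centre
- dish: fixed round aluminium parts dish on a magnet foot: inside radius 67 mm at the floor widening to 80 mm at the rim, inner floor 12 mm above the bench, rim 50 mm above the bench; origin on the bench under its centre
- knob0: one of six red plastic ball knobs (26 mm balls with a small flat, 18 g, smooth and slippery, they roll); origin at the ball's centre. All start on the floor of the bin, in the far two thirds next to its high end wall. Not to be touched with the fingers.
- knob1: one of six red plastic ball knobs (26 mm balls with a small flat, 18 g, smooth and slippery, they roll); origin at the ball's centre. All start on the floor of the bin, in the far two thirds next to its high end wall. Not to be touched with the fingers.
- knob2: one of six red plastic ball knobs (26 mm balls with a small flat, 18 g, smooth and slippery, they roll); origin at the ball's centre. All start on the floor of the bin, in the far two thirds next to its high end wall. Not to be touched with the fingers.
- knob3: one of six red plastic ball knobs (26 mm balls with a small flat, 18 g, smooth and slippery, they roll); origin at the ball's centre. All start on the floor of the bin, in the far two thirds next to its high end wall. Not to be touched with the fingers.
- knob4: one of six red plastic ball knobs (26 mm balls with a small flat, 18 g, smooth and slippery, they roll); origin at the ball's centre. All start on the floor of the bin, in the far two thirds next to its high end wall. Not to be touched with the fingers.
- knob5: one of six red plastic ball knobs (26 mm balls with a small flat, 18 g, smooth and slippery, they roll); origin at the ball's centre. All start on the floor of the bin, in the far two thirds next to its high end wall. Not to be touched with the fingers.
- mallet: bystander: loose rubber mallet lying in the other hole of the rack with its wooden handle (24 mm thick, axis 25 mm up) standing out of the hole towards -y by about 145 mm; origin on the bench under its handle, which runs from y = -75 to +85 mm; leave alone
- wheel: bystander: loose rubber caster wheel lying flat, 80 mm diameter, 28 mm high; origin at the centre of its underside; leave alone
- can: bystander: loose green can standing upright, 64 mm diameter, 130 mm tall; origin at the centre of its underside; leave alone
There are look-alikes about, which are no part of the job. Of the things that look like the bin, take the one that is nearest to the robot's base at the start.

How it is judged:
By the outcome, as a careful person would: the job done as asked, in the order asked, and still so for the second after the job is handed in, with the robot touching nothing.
It also fails if it takes over 72 s, if anything falls off the work surface, if the arm or the gripper's body presses on something with over 40 N, if the wrist force passes 120 N, or if a joint passes its speed limit or range.

## Working session

There is one attempt and no reset: what is moved stays moved. The work goes in short steps, Python scripts to look and compute and a tool call to move; the robot and the scene stay as the last step left them, time stands still between calls to the robot, and variables do not carry over. Pictures are saved under pics/ and viewed, at most 13 in all, crops included, and the job is handed in when it is done.

Besides the shell and the picture viewer there is one more tool, called as name(argument=value, ...) on one line, values as JSON. drive_tool: Moves the arm, as the interface text tells. Its arguments: {"type":"object","properties":{"moves":{"type":"string"},"grip_force":{"type":"number"}},"required":["moves"]}

```bash
mkdir -p pics; ls; cat > h.py <<'E'
import numpy as np, cv2
from plant import telemetry, eyes, close_job, bot
def cap(n,f=None):
    d=eyes.capture(n)
    if f: cv2.imwrite(f,cv2.cvtColor(d['img'],cv2.COLOR_RGB2BGR))
    return d
def ray(d,u,v):
    K=np.array(d['camera_matrix']);T=np.array(d['world_to_cam'])
    p=np.linalg.inv(K)@[u,v,1.]; c=np.array([p[0],-p[1],-1.])
    R=T[:3,:3]; return -R.T@T[:3,3], R.T@c
def onz(d,u,v,z):
    o,r=ray(d,u,v); return o+r*(z-o[2])/r[2]
def proj(d,P):
    K=np.array(d['camera_matrix']);T=np.array(d['world_to_cam'])
    c=T[:3,:3]@np.array(P)+T[:3,3]; q=K@[c[0],-c[1],-c[2]]; return q[:2]/q[2]
E
python3 - <<'E'
from h import *
a=cap('top','pics/top0.png');b=cap('side','pics/side0.png')
for d in (a,b): print(ray(d,320,240), d['camera_matrix'], [k for k in d])
print(telemetry.get_state(), bot.grip_depth,[x for x in dir(bot) if x[0]!='_'])
E
```

```text
pics
(array([ 0.50732577, -0.01673299,  1.32788538]), array([ 0.0917331 ,  0.01206269, -0.99580451])) [[506.80823656   0.         326.73301898]
 [  0.         506.80823656 241.65048546]
 [  0.           0.           1.        ]] ['img', 'camera_matrix', 'world_to_cam']
(array([-0.00284334, -1.00700429,  1.01215728]), array([ 0.41704838,  0.65413967, -0.63105154])) [[607.61825612   0.         322.79470243]
 [  0.         607.61825612 236.51180624]
 [  0.           0.           1.        ]] ['img', 'camera_matrix', 'world_to_cam']
{'t': 0.1, 'qpos': array([ 1.16338664e+00,  3.51176305e-01,  1.65236302e+00, -2.64087359e-05,
        1.13907934e+00, -8.46138602e-02]), 'joint_vel': array([ 0.00101323, -0.00143525, -0.00095891, -0.00055366, -0.00126752,
       -0.00028824]), 'joint_torque': array([ 1.64352925e-03, -5.06841123e+01, -2.91875768e+01, -2.80671708e-05,
        2.67332965e-03,  8.44894448e-07]), 'position': array([0.17434245, 0.52132596, 0.23081445]), 'eef_rot': array([-1.13307814e-04,  1.60692627e-01,  9.87004365e-01, -5.00482102e-04]), 'wrist_force': array([-0.47522699,  0.70718304,  0.21228648]), 'torque': array([0.00409671, 0.00170809, 0.02531563]), 'finger_force': 0.0, 'gripper_width': 0.08575199568618355} 0.0187 ['PlanningError', 'grip_depth']
```

View pics/top0.png

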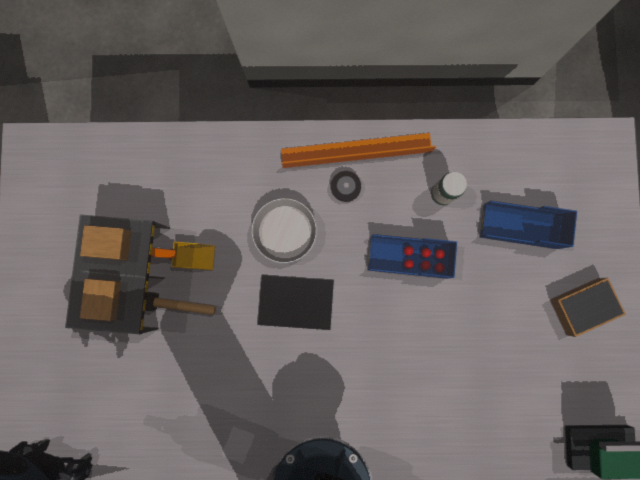

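View pics/side0.png

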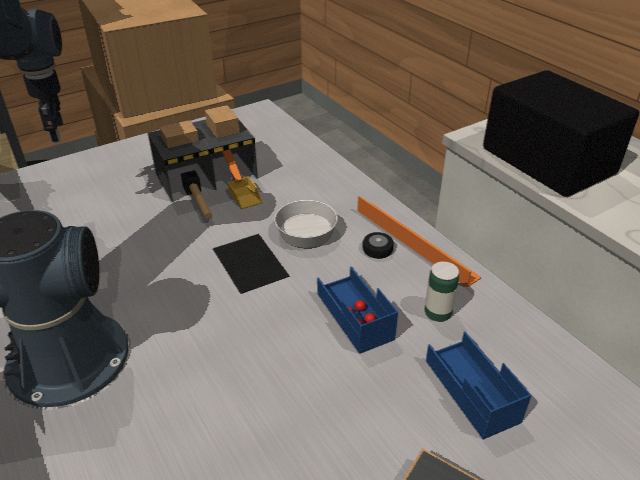

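Top view shows two blue bins, at (412,257) with six red knobs and at (528,225) empty. The first is nearer the base, so it is the one. The scoop's yellow bowl is at (195,256) with an orange handle stub at (163,253). The orange bar at (355,150) is a look-alike. The mat is at (296,302), the dish at (284,230), the mallet handle at (185,305), the wheel at (346,185) and the can at (450,188). The side view agrees: the high bin walls are at the -y end and the scoop's mouth points to -y.

```bash
cat > m.py <<'E'
from h import *
a=cap('top'); im=a['img']; hsv=cv2.cvtColor(im,cv2.COLOR_RGB2HSV)
def mask(lo,hi,box):
    m=cv2.inRange(hsv,lo,hi); z=np.zeros_like(m); x0,y0,x1,y1=box; z[y0:y1,x0:x1]=m[y0:y1,x0:x1]; return z
def rect(m,z,name):
    c=max(cv2.findContours(m,0,2)[0],key=cv2.contourArea)
    b=cv2.boxPoints(cv2.minAreaRect(c)); P=np.array([onz(a,*p,z)[:2] for p in b])
    e=[P[1]-P[0],P[2]-P[1]]; e.sort(key=np.linalg.norm); l=e[1]*(1 if e[1][1]>0 else -1)
    print(name,'c',P.mean(0).round(4),'size',[round(np.linalg.norm(x),4) for x in e],'yaw of long axis from +y deg',round(np.degrees(np.arctan2(-l[0],l[1])),1), b.round(1).tolist())
rect(mask((0,0,0),(180,255,45),(240,260,350,345)),.003,'mat')
rect(mask((100,100,30),(125,255,255),(355,225,470,290)),.06,'bin@.06')
rect(mask((20,120,60),(35,255,255),(165,230,230,285)),.016,'bowl@.016')
o=mask((3,150,100),(18,255,255),(140,230,185,270)); v,u=np.nonzero(o); print('handle px',u.min(),u.max(),u.mean(),v.mean())
r=mask((0,120,60),(8,255,255),(355,225,470,290))|mask((170,120,60),(180,255,255),(355,225,470,290))
n,l,s,c=cv2.connectedComponentsWithStats(r)
for i in range(1,n):
    if s[i,4]>15: print('knob',c[i].round(1),s[i,4],onz(a,*c[i],.025).round(4))
g=cv2.cvtColor(im,cv2.COLOR_RGB2GRAY)
C=cv2.HoughCircles(cv2.GaussianBlur(g,(3,3),0)[180:280,235:335],cv2.HOUGH_GRADIENT,1,50,param1=80,param2=15,minRadius=26,maxRadius=40)
for x,y,R in C[0]: print('dish',x+235,y+180,R,onz(a,x+235,y+180,.05).round(4),'rad',R*1.28/506.8)
for nm,p,z in (('rack front corners',[(160,222),(157,332)],.0),('mallet end',[(215,310)],.03),('wheel',[(346,185)],.028),('can top',[(453,184)],.13)):
    for q in p: print(nm,onz(a,*q,z).round(3))
im4=lambda x0,y0,x1,y1:cv2.resize(im[y0:y1,x0:x1],(400,300),interpolation=cv2.INTER_CUBIC)
cv2.imwrite('pics/crop.png',cv2.cvtColor(np.hstack([im4(140,210,240,285),im4(360,220,460,295)]),cv2.COLOR_RGB2BGR))
E
python3 m.py
```

```text
mat c [0.4684 0.065 ] size [np.float64(0.1241), np.float64(0.1845)] yaw of long axis from +y deg -4.6 [[258.29998779296875, 323.6000061035156], [261.70001220703125, 275.6000061035156], [332.20001220703125, 280.6000061035156], [328.8999938964844, 328.5]]
bin@.06 c [ 0.5829 -0.2321] size [np.float64(0.0936), np.float64(0.2139)] yaw of long axis from +y deg -6.0 [[368.1000061035156, 270.1000061035156], [371.6000061035156, 233.0], [456.3999938964844, 240.89999389648438], [452.8999938964844, 278.0]]
bowl@.016 c [0.592  0.3294] size [np.float64(0.0663), np.float64(0.1068)] yaw of long axis from +y deg -5.4 [[171.1999969482422, 266.29998779296875], [173.39999389648438, 240.8000030517578], [214.1999969482422, 244.1999969482422], [212.10000610351562, 269.70001220703125]]
handle px 153 175 163.75 252.72727272727272
knob [408.2 250.3] 71 [ 0.5983 -0.228   0.025 ]
knob [425.8 252.4] 72 [ 0.5925 -0.2733  0.025 ]
knob [439.4 253.6] 73 [ 0.5889 -0.3082  0.025 ]
knob [408.6 263.6] 70 [ 0.5641 -0.2281  0.025 ]
knob [425.1 264.8] 65 [ 0.5606 -0.2705  0.025 ]
knob [439.4 266.9] 62 [ 0.5547 -0.3071  0.025 ]
dish 283.5 229.5 31.6 [0.6527 0.0911 0.05  ] rad 0.079810575
rack front corners [0.682 0.421 0.   ]
rack front corners [0.395 0.424 0.   ]
mallet end [0.451 0.267 0.03 ]
wheel [ 0.77  -0.07   0.028]
can top [ 0.749 -0.322  0.13 ]
```

View pics/crop.png

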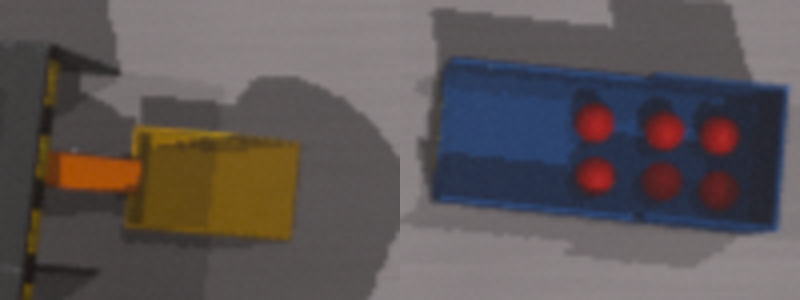

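The crop shows the scoop's yellow bowl with its mouth to the right and the orange handle under the rack's roof. The knob bin has its low sill on the left and six knobs in two rows of three. Both choices are confirmed.

```bash
cat >> h.py <<'E'
from scipy.spatial.transform import Rotation as Ro
M=np.array([[0,1,0],[1,0,0],[0,0,-1.]])
def Rt(psi,th=0): return (Ro.from_euler('z',psi,degrees=True)*Ro.from_euler('x',th,degrees=True)).as_matrix()@M
def cur():
    s=telemetry.get_state(); q=s['eef_rot']; return np.array(s['position']),Ro.from_quat([q[1],q[2],q[3],q[0]]).as_matrix()
def row(p,psi,th=0,c=None):
    p0,R0=c if c else cur()
    rv=Ro.from_matrix(R0.T@Rt(psi,th)).as_rotvec(); t=R0.T@(np.array(p)-p0)*100
    return ' '.join('%.3f'%x for x in rv)+' '+' '.join('%.2f'%x for x in t)
def sc(psi,th,off):  # scoop-axes offset -> world
    return Rt(psi,th)@M@np.array(off)
E
python3 - <<'E'
from h import *
a=cap('top')
f=onz(a,213.6,257,.002);b=onz(a,171.8,253.5,.031);print('bowl',f,b,(f+b)/2,np.linalg.norm(f-b))
L=onz(a,369.4,251.5,.054);R=onz(a,455.2,259.5,.087);print('bin',L,R,(L+R)/2,np.linalg.norm((L-R)[:2]))
d=sc(-5.4,0,[0,.008,0]); g=(f+b)/2+d; print('grip',g)
p=[g[0],g[1],.0]
print(row([p[0],p[1],.12],-5.4)); print(row(p,-5.4))
E
```

```text
bowl [0.58757886 0.27839912 0.002     ] [0.59589542 0.37916865 0.031     ] [0.59173714 0.32878388 0.0165    ] 0.10518870045940908
bin [ 0.59432271 -0.12547855  0.054     ] [ 0.5702905  -0.33256906  0.087     ] [ 0.5823066 -0.2290238  0.0705   ] 0.20848028209943018
grip [0.59249    0.33674838 0.0165    ]
-0.001 0.000 1.342 -45.51 -4.24 11.09
-0.001 0.000 1.342 -45.51 -4.23 23.09
```

drive_tool(moves="0 0 0.6 -23.7 -15.3 0 0;0 0 0.6 -23.7 -15.3 0 0;0 0 0.6 -23.7 -15.3 0 0;0 0 0.6 -23.7 -15.3 0 0;0 0 0.8 -23.7 -15.3 0 0;0 0 1.342 -45.5 -4.24 3 0;0 0 1.342 -45.5 -4.24 3 0;0 0 1.342 -45.5 -4.24 8 0;0 0 1.342 -45.5 -4.24 11 0;0 0 1.342 -45.5 -4.24 11 0;0 0 1.342 -45.5 -4.24 11 0;0 0 1.342 -45.5 -4.24 11 0", grip_force=60)

```text
t: 1.7
position: [0.5921, 0.3372, 0.1223]
eef_rot: [0.0, 0.739, 0.673, 0.0]
wrist_force: [-0.1, 0.2, -0.0]
gripper_width: 0.0855
finger_force: 0.0
```

```bash
python3 - <<'E'
from h import *
print(telemetry.get_state()['t'],cur()); print(row([.5925,.3367,0],-5.4))
a=cap('top')['img'];b=cap('side')['img']
r=lambda im:cv2.resize(im,(400,300),interpolation=cv2.INTER_CUBIC)
cv2.imwrite('pics/c1.png',cv2.cvtColor(np.hstack([r(a[200:320,110:270]),r(b[110:260,130:330])]),cv2.COLOR_RGB2BGR))
E
```

```text
1.7 (array([0.59207802, 0.33721611, 0.12225399]), array([[ 9.36481585e-02,  9.95605212e-01,  5.32527891e-04],
       [ 9.95605286e-01, -9.36483371e-02,  3.20928452e-04],
       [ 3.69388391e-04,  5.00133225e-04, -9.99999807e-01]]))
0.001 -0.000 0.000 -0.05 0.04 12.23
```

View pics/c1.png

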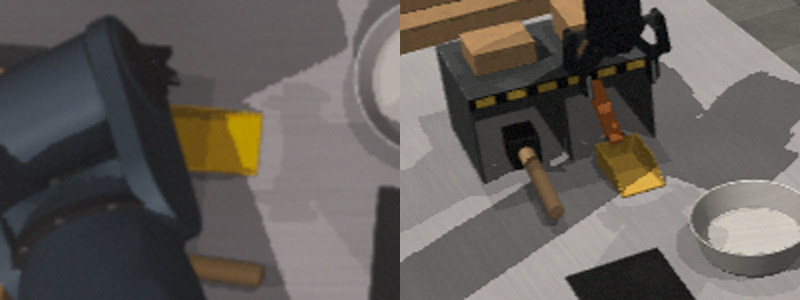

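The gripper (right half, at about (610,40)) straddles the bowl at (630,165), and the mallet handle at (545,190) is clear. I descend and grip.

drive_tool(moves="0 0 0 0 0 5 0;0 0 0 0 0 9 0;0 0 0 0 0 11 0;0 0 0 0 0 12.2 0;0 0 0 0 0 12.2 0;0 0 0 0 0 12.2 1;0 0 0 0 0 12.2 1;0 0 0 0 0 12.2 1;0 0 0 0 0 12.2 1;0 0 0 0 0 12.2 1;0 0 0 0 0 12.2 1;0 0 0 0 0 11.5 1;0 0 0 0 0 11.2 1;0 0 0 -1 0 11.2 1;0 0 0 -2 0 11.2 1", grip_force=50)

```text
t: 3.68
position: [0.5903, 0.3162, 0.009]
eef_rot: [-0.0, 0.74, 0.673, -0.0]
wrist_force: [0.4, 0.2, -2.0]
gripper_width: 0.064
finger_force: 55.6
```

```bash
python3 - <<'E'
from h import *
cap('side','pics/s2.png'); i=cv2.imread('pics/s2.png')[90:240,150:350]; cv2.imwrite('pics/s2.png',cv2.resize(i,(600,450)))
E
```

```text
(no output)
```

View pics/s2.png

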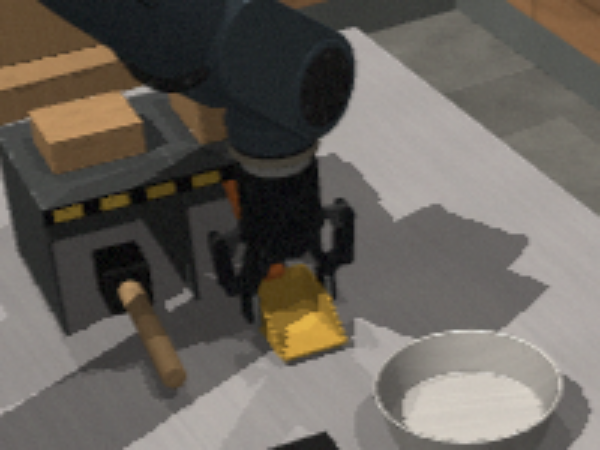

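Held (65 mm, 2 N of weight). I draw it clear, lift, and carry it to the mat.

drive_tool(moves="0 0 0 -3 0 0 1;0 0 0 -6 0 0 1;0 0 0 -10 0 0 1;0 0 0 -14 0 0 1;0 0 0 -14 0 -5 1;0 0 0 -14 0 -8 1;0 0 0 -14 0 -8 1")

```text
t: 4.6
position: [0.5784, 0.1777, 0.091]
eef_rot: [0.001, 0.74, 0.673, 0.002]
wrist_force: [0.3, 0.2, -2.1]
gripper_width: 0.064
finger_force: 65.2
```

```bash
python3 - <<'E'
from h import *
p=np.array([.4684,.065,0])+sc(-5,0,[0,.008,0])
print(cur()[0]); print(row([p[0],p[1],.07],-5)); print(row([p[0],p[1],.004],-5))
E
```

```text
[0.57839196 0.17774861 0.09101993]
0.003 -0.001 -0.007 -11.46 -9.90 2.06
0.003 -0.001 -0.007 -11.47 -9.93 8.66
```

drive_tool(moves="0 0 -0.007 -4 -4 0 1;0 0 -0.007 -8 -7 0 1;0 0 -0.007 -11.5 -9.9 1 1;0 0 -0.007 -11.5 -9.9 4 1;0 0 -0.007 -11.5 -9.9 6.5 1;0 0 -0.007 -11.5 -9.9 7.8 1;0 0 -0.007 -11.5 -9.9 8.4 1;0 0 -0.007 -11.5 -9.9 8.7 1;0 0 -0.007 -11.5 -9.9 8.7 1;0 0 -0.007 -11.5 -9.9 8.7 0.1;0 0 -0.007 -11.5 -9.9 8.7 0;0 0 -0.007 -11.5 -9.9 8.7 0;0 0 -0.007 -11.5 -9.9 6 0;0 0 -0.007 -11.5 -9.9 0 0;0 0 -0.007 -11.5 -9.9 -4 0;0 0 -0.007 -11.5 -1 -4 0;0 0 -0.007 0 0 -4 0;0 0 -0.007 6 0 -4 0;0 0 -0.007 6 0 -4 0;0 0 -0.007 6 0 -4 0")

```text
t: 7.1
position: [0.583, 0.2404, 0.1284]
eef_rot: [-0.0, 0.736, 0.677, -0.0]
wrist_force: [-1.4, 0.3, -0.4]
gripper_width: 0.0853
finger_force: 0.0
```

```bash
cat > scoop.py <<'E'
from h import *
import sys
a=cap('top'); im=a['img']; hsv=cv2.cvtColor(im,cv2.COLOR_RGB2HSV)
def big(lo,hi,x0,y0,x1,y1):
    m=cv2.inRange(hsv,lo,hi); k=np.zeros_like(m);k[y0:y1,x0:x1]=m[y0:y1,x0:x1]
    return max(cv2.findContours(k,0,2)[0],key=cv2.contourArea)
c=big((20,100,50),(35,255,255),200,230,370,345); b=cv2.boxPoints(cv2.minAreaRect(c)); b=b[np.argsort(b[:,0])]
bk=b[:2].mean(0)-[.5,0];fr=b[2:].mean(0)+[.5,0]
B=onz(a,*bk,.034);F=onz(a,*fr,.005);C=(B+F)/2;l=(B-F)
psi=np.degrees(np.arctan2(-l[0],l[1]))
print('bowl C',C.round(4),'len',np.linalg.norm(l[:2]).round(4),'psi',psi.round(2),b.round(1).tolist())
h=big((3,140,80),(18,255,255),200,230,370,345); (u,v),s,_=cv2.minAreaRect(h); print('handle px',u,v,s, onz(a,u,v,.07).round(4))
g=C+sc(psi,0,[0,.096,0]); print('grip',g.round(4), 'px',proj(a,[g[0],g[1],.065]))
E
python3 scoop.py; python3 - <<'E'
from h import *
a=cap('top')['img'];b=cap('side')['img']
r=lambda im:cv2.resize(im,(400,300),interpolation=cv2.INTER_CUBIC)
cv2.imwrite('pics/c3.png',cv2.cvtColor(np.hstack([r(a[225:345,210:370]),r(b[160:310,170:370])]),cv2.COLOR_RGB2BGR))
print(cur()[0])
E
```

```text
bowl C [0.4723 0.0933 0.0195] len 0.1077 psi -4.56 [[261.79998779296875, 313.0], [263.5, 285.79998779296875], [303.6000061035156, 315.6000061035156], [305.29998779296875, 288.5]]
handle px 250.4835205078125 298.8629150390625 (31.376693725585938, 9.12693977355957) [0.4791 0.1713 0.07  ]
grip [0.48   0.189  0.0195] px [243.62153915 298.54577716]
[0.58273033 0.2366429  0.12876068]
```

View pics/c3.png

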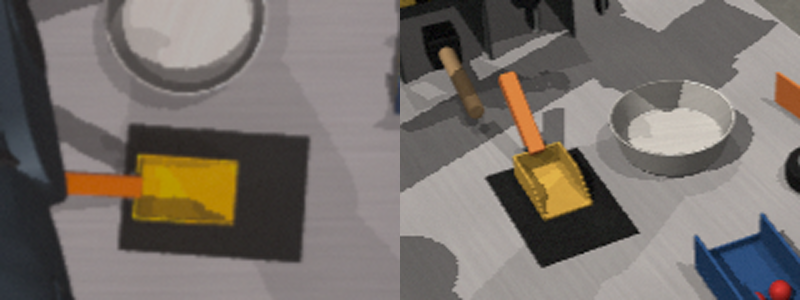

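The scoop lies right way up and wholly on the mat: in the left half the bowl spans x 132–238 and the mat spans 120–305. The handle is free, and its upper end is at about (510,78) in the right half. I check the handle against the prediction.

```bash
python3 - <<'E'
from h import *
d=cap('side'); hsv=cv2.cvtColor(d['img'],cv2.COLOR_RGB2HSV); m=cv2.inRange(hsv,(3,140,80),(18,255,255)); k=np.zeros_like(m);k[185:250,210:260]=m[185:250,210:260]
c=max(cv2.findContours(k,0,2)[0],key=cv2.contourArea); r=cv2.minAreaRect(c); print('seen',r)
C=np.array([.4723,.0933,.003])
for o in ([0,.049,.028],[0,.096,.06],[0,.141,.092],[0,-.05,0]): print(o,proj(d,C+sc(-4.6,0,o)))
g=C+sc(-4.6,0,[0,.096,0]);print(g)
for z in (.1287,.063-.0187,.07): print(row([g[0],g[1],z],-4.6))
y=cv2.inRange(hsv,(20,100,50),(35,255,255));k=np.zeros_like(y);k[185:290,210:290]=y[185:290,210:290]
c=max(cv2.findContours(k,0,2)[0],key=cv2.contourArea);print(cv2.boundingRect(c), cv2.boxPoints(cv2.minAreaRect(c)))
E
```

```text
seen ((230.50296020507812, 216.29290771484375), (44.00379943847656, 9.627530097961426), 67.61986541748047)
[0, 0.049, 0.028] [237.20387921 235.53745591]
[0, 0.096, 0.06] [229.27075678 216.02201081]
[0, 0.141, 0.092] [221.73409495 197.19161336]
[0, -0.05, 0] [253.18297497 266.04087957]
[0.4799991  0.18899077 0.003     ]
-0.001 0.001 -0.008 -5.62 -9.83 0.04
-0.001 0.001 -0.008 -5.62 -9.82 8.48
-0.001 0.001 -0.008 -5.62 -9.82 5.91
(226, 231, 41, 40) [[223.4041  239.08904]
 [251.43149 226.3493 ]
 [267.21918 261.08215]
 [239.19177 273.8219 ]]
```

drive_tool(moves="0 0 -0.008 -3 -5 0 0;0 0 -0.008 -5.6 -9.8 0 0;0 0 -0.008 -5.6 -9.8 0 0;0 0 -0.008 -5.6 -9.8 4 0;0 0 -0.008 -5.6 -9.8 7 0;0 0 -0.008 -5.6 -9.8 8.5 0;0 0 -0.008 -5.6 -9.8 8.5 0;0 0 -0.008 -5.6 -9.8 8.5 0;0 0 -0.008 -5.6 -9.8 8.5 1;0 0 -0.008 -5.6 -9.8 8.5 1;0 0 -0.008 -5.6 -9.8 8.5 1;0 0 -0.008 -5.6 -9.8 8.5 1;0 0 -0.008 -5.6 -9.8 8.5 1;0 0 -0.008 -5.6 -9.8 8.5 1;0 0 -0.008 -5.6 -9.8 8.5 1;0 0 -0.008 -5.6 -9.8 8.5 1", grip_force=110)

```text
t: 9.3
position: [0.4807, 0.1903, 0.0446]
eef_rot: [0.0, 0.734, 0.679, 0.0]
wrist_force: [-1.2, 0.3, 5.2]
gripper_width: 0.0205
finger_force: 107.3
```

```bash
python3 scoop.py; python3 -c "
from h import *
print(cur())"
```

```text
bowl C [0.4734 0.0933 0.0195] len 0.1045 psi -4.16 [[262.6000061035156, 313.0], [264.1000061035156, 285.3999938964844], [303.20001220703125, 315.20001220703125], [304.70001220703125, 287.6000061035156]]
handle px 262.0 299.0 (8.0, 10.0) [0.4785 0.1429 0.07  ]
grip [0.4804 0.189  0.0195] px [243.6401077  298.38449895]
(array([0.48073607, 0.19035588, 0.04457558]), array([[ 7.88730607e-02,  9.96884612e-01,  3.33808960e-04],
       [ 9.96884645e-01, -7.88731259e-02,  1.87136633e-04],
       [ 2.12882186e-04,  3.18008987e-04, -9.99999927e-01]]))
```

The grip is good (20.5 mm, and the scoop hasn't shifted). I work out the rows for the lift and the entry into the bin.

```bash
cat >> h.py <<'E'
BC=np.array([.5823,-.229,0]); BP=-6.4; T=np.array([0,.097,.0416])
def lip(yb,z,th,psi=BP,c=None,C=BC,xb=0):
    L=C+sc(psi,0,[xb,yb,0])+[0,0,z]
    return row(L+sc(psi,th,T+[0,.05,0]),psi,th,c)
E
python3 - <<'E'
from h import *
c=cur()
print('up',row(c[0]+[0,0,.12],-4.5,0,c))
print(lip(.03,.12,12,c=c));print(lip(.03,.030,12,c=c));print(lip(.03,.015,12,c=c))
E
```

```text
up 0.000 -0.000 -0.000 0.00 0.00 -12.00
-0.003 0.209 0.033 -24.50 13.98 -14.67
-0.003 0.209 0.033 -24.50 13.97 -5.67
-0.003 0.209 0.033 -24.50 13.97 -4.17
```

drive_tool(moves="0 0 0 0 0 -3 1;0 0 0 0 0 -7 1;0 0 0 0 0 -12 1;0 0.05 0.01 -5 3 -14.7 1;0 0.1 0.02 -10 6 -14.7 1;0 0.15 0.03 -15 9 -14.7 1;0 0.209 0.033 -20 12 -14.7 1;0 0.209 0.033 -24.5 14 -14.7 1;0 0.209 0.033 -24.5 14 -14.7 1;0 0.209 0.033 -24.5 14 -14.7 1")

```text
t: 10.6
position: [0.6003, -0.0647, 0.1907]
eef_rot: [-0.071, 0.742, 0.663, 0.076]
wrist_force: [-1.3, 1.3, -1.9]
gripper_width: 0.0208
finger_force: 108.2
```

```bash
python3 - <<'E'
from h import *
c=cur()
print(c[0],telemetry.get_state()['wrist_force'])
a=cap('top');b=cap('side')
print('pred lip px top/side', [proj(d,BC+sc(BP,0,[x,.03,.12])) for d in (a,b) for x in (-.032,.032)])
r=lambda im:cv2.resize(im,(400,300),interpolation=cv2.INTER_CUBIC)
cv2.imwrite('pics/c4.png',cv2.cvtColor(np.hstack([r(a['img'][200:320,320:480]),r(b['img'][200:350,260:460])]),cv2.COLOR_RGB2BGR))
for z in (.03,.018,.014): print(lip(.03,z,12,c=c))
E
```

```text
[ 0.60032104 -0.06465274  0.19065978] [-1.2737786   1.25682447 -1.88779135]
pred lip px top/side [array([401.46567879, 266.24233405]), array([403.82910958, 239.63243206]), array([335.422428  , 272.68742309]), array([361.02487601, 263.97470652])]
-0.005 0.000 -0.001 -1.88 0.08 8.74
-0.005 0.000 -0.001 -2.13 0.09 9.91
-0.005 0.000 -0.001 -2.21 0.09 10.31
```

View pics/c4.png

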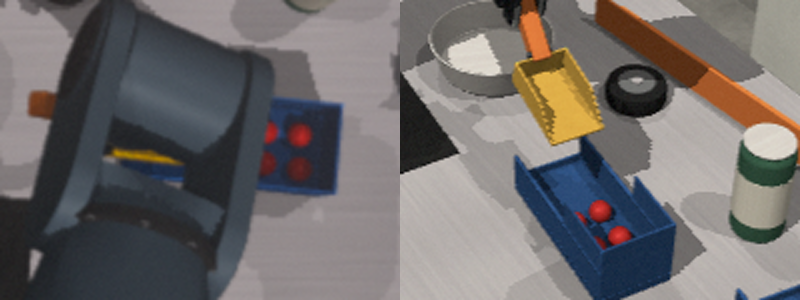

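The predicted lip corners, (551,145) and (602,128) in the right half, match the seen lip at (551,145)–(605,130). I descend into the bin mouth.

drive_tool(moves="0 0 0 -1 0 3 1;0 0 0 -1.6 0 7 1;0 0 0 -1.9 0.1 8.7 1;0 0 0 -2.1 0.1 9.7 1;0 0 0 -2.15 0.1 10.1 1;0 0 0 -2.15 0.1 10.1 1")

```text
t: 11.45
position: [0.6019, -0.0653, 0.0887]
eef_rot: [-0.07, 0.741, 0.663, 0.077]
wrist_force: [-0.3, -0.3, -2.2]
gripper_width: 0.0205
finger_force: 108.1
```

```bash
python3 - <<'E'
from h import *
c=cur()
print(c[0],telemetry.get_state()['wrist_force'])
for y,z,t in ((.03,.0125,12),(.015,.0125,10),(.0,.0125,6),(-.01,.0125,3),(-.05,.0125,2),(-.094,.0125,2)): print(y,lip(y,z,t,c=c))
E
```

```text
[ 0.6018571  -0.06526359  0.08871778] [-0.2893756  -0.2658912  -2.16404285]
0.03 -0.002 0.001 -0.000 -0.08 -0.12 0.49
0.015 -0.002 -0.034 -0.000 -1.41 -0.12 0.70
0.0 -0.002 -0.104 -0.000 -2.66 -0.11 1.43
-0.01 -0.002 -0.156 -0.000 -3.52 -0.11 2.01
-0.05 -0.002 -0.174 -0.000 -7.40 -0.11 1.45
-0.094 -0.002 -0.174 -0.000 -11.71 -0.11 0.54
```

```bash
python3 - <<'E'
from h import *
c=cur()
for y,z,t in ((.015,.0125,11),(.0,.0125,9),(-.01,.0125,6),(-.02,.0125,3)): print(y,lip(y,z,t,c=c))
E
```

```text
0.015 -0.002 -0.017 -0.000 -1.48 -0.12 0.44
0.0 -0.002 -0.052 -0.000 -2.82 -0.12 0.64
-0.01 -0.002 -0.104 -0.000 -3.64 -0.11 1.22
-0.02 -0.002 -0.156 -0.000 -4.50 -0.11 1.80
```

drive_tool(moves="0 0 0 -0.1 -0.1 0.5 1;0 0 0 -0.1 -0.1 0.5 1;0 -0.01 0 -0.8 -0.1 0.47 1;0 -0.017 0 -1.5 -0.1 0.44 1;0 -0.035 0 -2.15 -0.1 0.54 1;0 -0.052 0 -2.8 -0.1 0.64 1;0 -0.08 0 -3.25 -0.1 0.93 1;0 -0.104 0 -3.65 -0.1 1.22 1;0 -0.13 0 -4.1 -0.1 1.5 1;0 -0.156 0 -4.5 -0.1 1.8 1;0 -0.156 0 -4.5 -0.1 1.8 1")

```text
t: 12.82
position: [0.5958, -0.1053, 0.0608]
eef_rot: [-0.019, 0.745, 0.666, 0.018]
wrist_force: [-0.2, -1.5, 1.2]
gripper_width: 0.021
finger_force: 108.4
```

```bash
python3 - <<'E'
from h import *
c=cur()
print(c[0],telemetry.get_state()['wrist_force'],telemetry.get_state()['torque'])
a=cap('top');b=cap('side')
print([proj(b,BC+sc(BP,0,[x,-.02,.0125])) for x in (-.032,.032)])
r=lambda im:cv2.resize(im,(400,300),interpolation=cv2.INTER_CUBIC)
cv2.imwrite('pics/c5.png',cv2.cvtColor(np.hstack([r(a['img'][200:320,320:480]),r(b['img'][255:360,300:440])]),cv2.COLOR_RGB2BGR))
for y,z,t in ((-.05,.012,2),(-.094,.012,2)): print(y,lip(y,z,t,c=c))
E
```

```text
[ 0.59582245 -0.10525297  0.06079781] [-0.19992191 -1.53642783  1.15388429] [-0.49794671 -0.03921897 -0.01158029]
[array([345.20629825, 321.83207283]), array([370.04889257, 312.5330265 ])]
-0.05 -0.004 -0.017 0.000 -2.91 0.03 0.06
-0.094 -0.004 -0.017 0.000 -7.30 0.03 -0.17
```

View pics/c5.png

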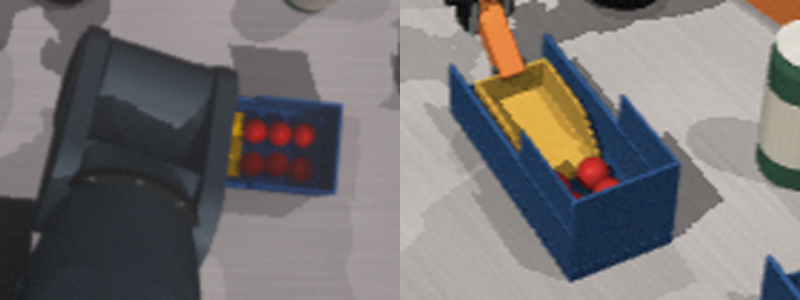

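The scoop is on the bin floor behind the knobs, which are bunched at about (255–305,130–170) in the left half. I push on.

drive_tool(moves="0 0 0 -0.8 0 0 1;0 0 0 -1.6 0 0 1;0 0 0 -2.4 0 0 1;0 0 0 -3.2 0 0 1;0 0 0 -4 0 0 1;0 0 0 -4.7 0 0 1;0 0 0 -5.4 0 0 1;0 0 0 -6 0 0 1;0 0 0 -6.6 0 0 1;0 0 0 -7.1 0 0 1;0 0 0 -7.1 0 0 1")

```text
t: 14.3
position: [0.5895, -0.1715, 0.0594]
eef_rot: [-0.02, 0.746, 0.666, 0.022]
wrist_force: [3.0, 36.3, 22.6]
gripper_width: 0.0205
finger_force: 111.0
```

```bash
cat > knobs.py <<'E'
from h import *
for n,box in (('top',(200,180,480,300)),('side',(230,150,440,370))):
    a=cap(n); hsv=cv2.cvtColor(a['img'],cv2.COLOR_RGB2HSV)
    r=cv2.inRange(hsv,(0,140,50),(7,255,255))|cv2.inRange(hsv,(172,140,50),(180,255,255)); x0,y0,x1,y1=box; k=np.zeros_like(r);k[y0:y1,x0:x1]=r[y0:y1,x0:x1]
    N,l,s,c=cv2.connectedComponentsWithStats(k); print(n,[(c[i].round(1).tolist(),int(s[i,4]),s[i,:4].tolist()) for i in range(1,N) if s[i,4]>12])
E
python3 knobs.py; python3 - <<'E'
from h import *
c=cur(); print(c[0],telemetry.get_state()['wrist_force'])
L=c[0]+c[1]@M@-(T+[0,.05,0]); print('lip',L,Rt(BP).T@(L-BC))
E
```

```text
top []
side [([366.2, 317.7], 117, [359, 312, 19, 12])]
[ 0.58942759 -0.17155716  0.05939007] [ 3.01899887 36.40281595 23.77216434]
lip [ 0.57306092 -0.31491707  0.00919417] [-0.0864115   0.00039558 -0.00919417]
```

```bash
python3 - <<'E'
from h import *
b=cap('side')
cv2.imwrite('pics/c6.png',cv2.cvtColor(cv2.resize(b['img'][265:355,305:425],(800,600),interpolation=cv2.INTER_CUBIC),cv2.COLOR_RGB2BGR))
E
```

```text
(no output)
```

View pics/c6.png

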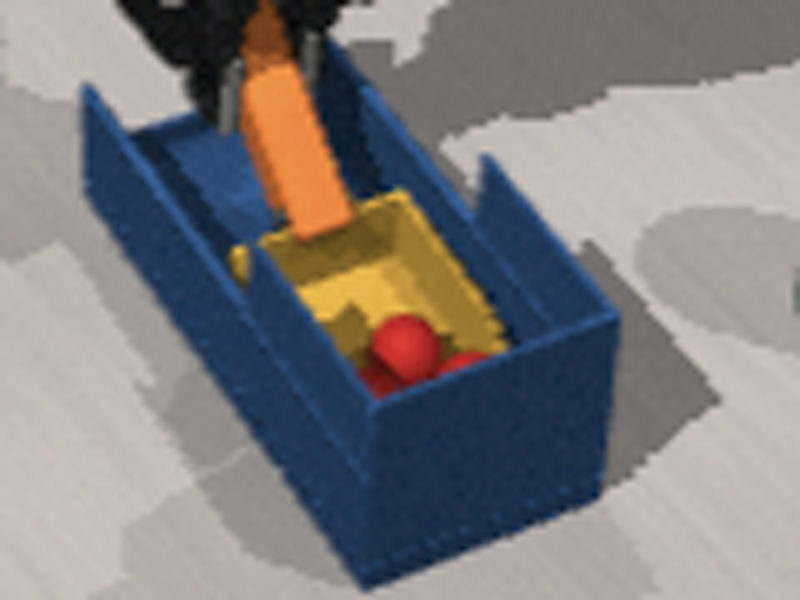

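The knobs, at about (400,350), are piled into the bowl's front half. I tilt the mouth up against the end wall so that they roll back.

```bash
python3 - <<'E'
from h import *
c=cur()
for t in (-4,-10,-16,-22,-28): print(t,lip(-.085,.013+.1*np.sin(np.radians(-t)),t,c=c))
print(lip(-.08,.15,-28,c=c))
E
```

```text
-4 -0.002 -0.129 -0.001 0.62 -0.07 0.85
-10 -0.002 -0.234 -0.001 0.83 -0.07 1.41
-16 -0.002 -0.338 -0.001 0.87 -0.07 1.99
-22 -0.002 -0.443 -0.001 0.75 -0.06 2.59
-28 -0.002 -0.548 -0.001 0.46 -0.06 3.20
-0.002 -0.548 -0.001 1.49 -0.08 -5.76
```

drive_tool(moves="0 -0.06 0 0.3 0 0.3 1;0 -0.129 0 0.6 -0.05 0.7 1;0 -0.18 0 0.7 -0.05 1 1;0 -0.234 0 0.8 -0.05 1.25 1;0 -0.29 0 0.85 -0.05 1.5 1;0 -0.338 0 0.85 -0.05 1.8 1;0 -0.39 0 0.8 -0.05 2.1 1;0 -0.443 0 0.75 -0.05 2.4 1;0 -0.5 0 0.6 -0.05 2.7 1;0 -0.548 0 0.5 -0.05 2.9 1;0 -0.548 0 0.5 -0.05 2.9 1;0 -0.548 0 0.5 -0.05 2.9 1")

```text
t: 15.95
position: [0.5879, -0.1694, 0.0284]
eef_rot: [0.161, 0.723, 0.646, -0.184]
wrist_force: [0.9, 1.3, -3.3]
gripper_width: 0.0204
finger_force: 108.2
```

```bash
python3 knobs.py; python3 - <<'E'
from h import *
c=cur(); s=telemetry.get_state();print(c[0],s['wrist_force'])
b=cap('side')
cv2.imwrite('pics/c7.png',cv2.cvtColor(cv2.resize(b['img'][250:355,290:430],(800,600),interpolation=cv2.INTER_CUBIC),cv2.COLOR_RGB2BGR))
for z in (.07,.11,.16): print(lip(-.078,z,-28,c=c))
E
```

```text
top [([422.7, 257.5], 427, [408, 247, 30, 23])]
side [([363.4, 309.0], 344, [348, 301, 30, 20])]
[ 0.58806051 -0.16943672  0.02872865] [-0.33283713  0.19066653 -2.91068119]
-0.003 0.006 0.001 0.58 0.09 -1.34
-0.003 0.006 0.001 -1.31 0.07 -4.86
-0.003 0.006 0.001 -3.68 0.06 -9.26
```

View pics/c7.png

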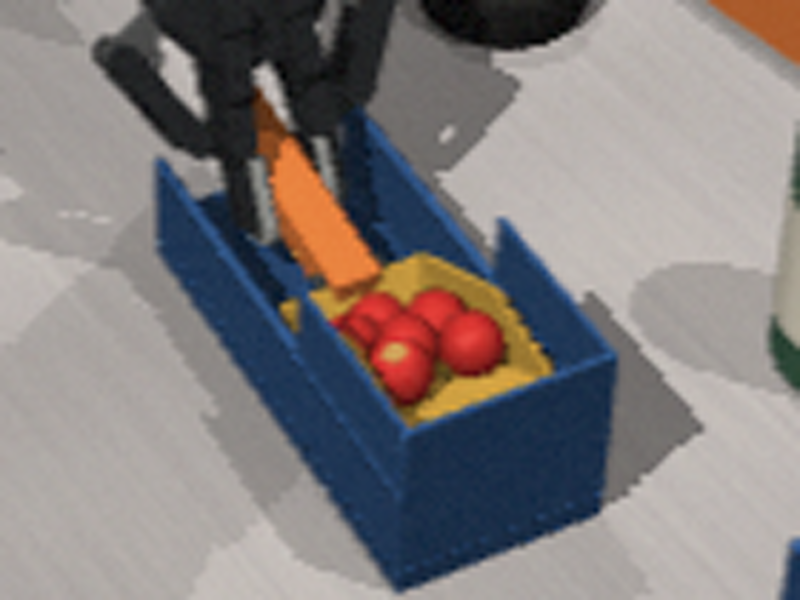

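All six knobs are in the bowl, seen at (345–500,300–400), and the weight is about 1 N more. I lift straight up, slowly.

drive_tool(moves="0 0 0 0.3 0.05 -0.6 1;0 0 0 0.2 0.05 -1.8 1;0 0 0 -0.5 0.05 -3.3 1;0 0 0 -1.3 0.05 -4.9 1;0 0 0 -2.1 0.05 -6.4 1;0 0 0 -2.9 0.05 -7.8 1;0 0 0 -3.5 0.05 -8.9 1;0 0 0 -3.7 0.05 -9.3 1;0 0 0 -3.7 0.05 -9.3 1")

```text
t: 17.23
position: [0.5902, -0.1576, 0.128]
eef_rot: [0.162, 0.723, 0.646, -0.184]
wrist_force: [0.4, 0.2, -3.4]
gripper_width: 0.0207
finger_force: 108.2
```

```bash
python3 knobs.py; python3 - <<'E'
from h import *
c=cur(); s=telemetry.get_state();print(c[0],s['wrist_force'])
D=np.array([.6527,.0911,0])
print(lip(.03,.16,-28,c=c,C=D));print(lip(.02,.125,-28,c=c,C=D))
E
```

```text
top [([425.6, 254.0], 495, [410, 242, 32, 26])]
side [([363.4, 272.0], 340, [347, 264, 31, 20])]
[ 0.58989738 -0.15753563  0.1274153 ] [-0.15441736 -0.36691577 -3.83572683]
-0.004 0.006 0.002 38.12 3.46 -20.63
-0.004 0.006 0.002 38.90 3.48 -17.07
```

drive_tool(moves="0 0 0 0.8 0.07 -0.4 1;0 0 0 2.3 0.2 -1.25 1;0 0 0 4.6 0.4 -2.5 1;0 0 0 6.9 0.6 -3.7 1;0 0 0 9.1 0.8 -4.95 1;0 0 0 11.4 1 -6.2 1;0 0 0 13.7 1.25 -7.4 1;0 0 0 16.4 1.5 -8.9 1;0 0 0 19 1.7 -10.3 1;0 0 0 21.7 2 -11.7 1;0 0 0 24.4 2.2 -13.2 1;0 0 0 26.7 2.4 -14.4 1;0 0 0 29 2.6 -15.7 1;0 0 0 31.2 2.8 -16.9 1;0 0 0 33.5 3 -18.1 1;0 0 0 35.4 3.2 -19.2 1;0 0 0 37 3.4 -20 1;0 0 0 38.1 3.46 -20.6 1;0 0 0 38.1 3.46 -20.6 1")

```text
t: 19.7
position: [0.6725, 0.2702, 0.1278]
eef_rot: [0.162, 0.722, 0.647, -0.184]
wrist_force: [0.2, 0.1, -2.7]
gripper_width: 0.0209
finger_force: 108.2
```

```bash
python3 knobs.py; python3 - <<'E'
from h import *
c=cur(); s=telemetry.get_state();print(c[0],s['wrist_force'])
D=np.array([.6527,.0911,0])
for t,y,z in ((-28,.02,.125),(-20,.018,.11),(-10,.015,.09),(0,.01,.07),(10,.005,.06),(20,0,.05),(30,0,.045),(40,0,.043)): print(t,lip(y,z,t,c=c,C=D))
for n in ('top','side'): print(n,proj(cap(n),D+sc(BP,0,[0,.03,.16])))
E
```

```text
top [([242.5, 220.4], 467, [229, 209, 27, 25])]
side [([294.0, 168.9], 178, [283, 164, 22, 12])]
[0.67274936 0.26880926 0.12805214] [-0.92845271 -0.31025347 -3.39912362]
-28 -0.003 0.007 0.002 0.84 0.00 3.56
-20 -0.003 0.146 0.001 0.64 -0.00 2.98
-10 -0.004 0.321 0.001 0.03 -0.00 2.55
0 -0.004 0.495 0.001 -1.14 -0.01 2.49
10 -0.004 0.670 0.001 -3.12 -0.01 1.86
20 -0.004 0.844 0.000 -5.37 -0.02 1.62
30 -0.004 1.019 -0.000 -7.62 -0.02 1.11
40 -0.004 1.194 -0.000 -10.14 -0.03 0.79
top [266.63283278 222.89027064]
side [299.71980398 176.4162093 ]
```

drive_tool(moves="0 0 0 0.4 0 1.8 1;0 0 0 0.84 0 3.5 1;0 0.07 0 0.75 0 3.3 1;0 0.146 0 0.64 0 3 1;0 0.23 0 0.35 0 2.75 1;0 0.321 0 0 0 2.55 1;0 0.41 0 -0.5 0 2.5 1;0 0.495 0 -1.15 0 2.5 1;0 0.55 0 -1.8 0 2.3 1;0 0.61 0 -2.45 0 2.1 1;0 0.67 0 -3.1 0 1.85 1;0 0.73 0 -3.9 0 1.75 1;0 0.79 0 -4.6 0 1.7 1;0 0.844 0 -5.4 0 1.6 1;0 0.93 0 -6.5 0 1.35 1;0 1.02 0 -7.6 0 1.1 1;0 1.1 0 -8.85 0 0.95 1;0 1.194 0 -10.1 0 0.8 1;0 1.194 0 -10.1 0 0.8 1;0 1.194 0 -10.1 0 0.8 1")

```text
t: 22.4
position: [0.6625, 0.1769, 0.1684]
eef_rot: [-0.229, 0.701, 0.626, 0.253]
wrist_force: [0.3, 0.9, -2.4]
gripper_width: 0.0207
finger_force: 108.3
```

```bash
python3 knobs.py; python3 - <<'E'
from h import *
c=cur(); s=telemetry.get_state();print(c[0],s['wrist_force'],s['t'])
b=cap('side');a=cap('top')
r=lambda im:cv2.resize(im,(400,300),interpolation=cv2.INTER_CUBIC)
cv2.imwrite('pics/c8.png',cv2.cvtColor(np.hstack([r(a['img'][170:290,210:370]),r(b['img'][150:270,240:400])]),cv2.COLOR_RGB2BGR))
E
```

```text
top []
side [([323.2, 219.9], 53, [320, 216, 8, 9]), ([314.5, 224.9], 55, [310, 221, 9, 9]), ([301.5, 231.8], 125, [292, 225, 18, 12]), ([320.9, 232.4], 14, [317, 230, 8, 5])]
[0.66253828 0.1775193  0.16885031] [-0.22660308  0.03105252 -1.52153386] 22.5
```

View pics/c8.png

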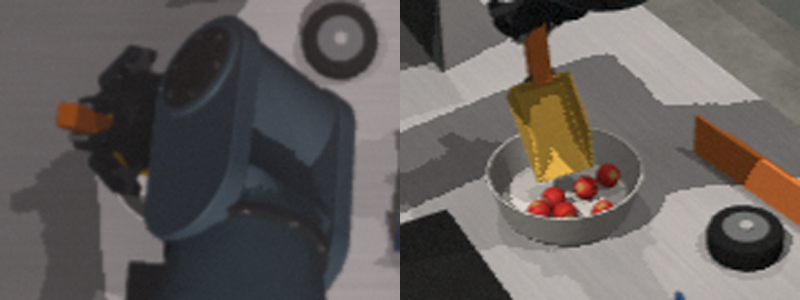

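All six knobs are in the dish, at about (540–620,175–215) in the right half, and the scoop is empty. I raise it, level it and go back to the mat.

```bash
python3 - <<'E'
from h import *
c=cur()
print(row(c[0]+[0,0,.09],BP,40,c))
D=np.array([.6527,.0911,0]);Mt=np.array([.469,.068,0])+sc(-5,0,T)
print(lip(.0,.15,20,c=c,C=D)); print(lip(.0,.15,0,c=c,C=D))
for z in (.12,.065,.046): print(z,row([Mt[0],Mt[1],z],-5,0,c))
E
```

```text
-0.003 -0.000 -0.001 5.79 -0.03 -6.89
-0.003 -0.349 -0.001 7.34 -0.04 -3.01
-0.004 -0.698 -0.000 6.04 -0.02 2.13
0.12 0.005 -0.698 -0.024 -5.75 -18.24 1.66
0.065 0.005 -0.698 -0.024 -9.28 -18.22 5.88
0.046 0.005 -0.698 -0.024 -10.50 -18.22 7.33
```

drive_tool(moves="0 0 0 2 0 -2.3 1;0 0 0 4 0 -4.6 1;0 0 0 5.8 0 -6.9 1;0 -0.17 0 6.6 0 -5 1;0 -0.349 0 7.3 0 -3 1;0 -0.52 0 6.8 0 -0.5 1;0 -0.698 0 6 0 2.1 1;0 -0.698 0 4 -4 2.1 1;0 -0.698 -0.01 1 -9 1.9 1;0 -0.698 -0.02 -3 -14 1.8 1;0 -0.698 -0.02 -5.7 -18.2 1.7 1;0 -0.698 -0.02 -5.7 -18.2 1.7 1;0 -0.698 -0.02 -7.5 -18.2 3.8 1;0 -0.698 -0.02 -9.3 -18.2 5.9 1;0 -0.698 -0.02 -9.3 -18.2 5.9 1;0 -0.698 -0.02 -9.3 -18.2 5.9 1")

```text
t: 24.6
position: [0.4789, 0.1647, 0.0658]
eef_rot: [0.001, 0.739, 0.673, 0.002]
wrist_force: [-0.5, 0.1, -1.0]
gripper_width: 0.0204
finger_force: 108.5
```

```bash
python3 - <<'E'
from h import *
c=cur();s=telemetry.get_state();print(c[0],s['wrist_force'])
Mt=np.array([.469,.068,0])+sc(-5,0,T)
print(row([Mt[0],Mt[1],.046],-5,0,c))
E
```

```text
[0.47885092 0.16465083 0.06582628] [-0.46828636  0.09515951 -0.97855255]
0.005 -0.001 -0.006 -0.02 -0.15 1.98
```

drive_tool(moves="0 0 0 0 -0.1 0.6 1;0 0 0 0 -0.15 1.2 1;0 0 0 0 -0.15 1.6 1;0 0 0 0 -0.15 1.9 1;0 0 0 0 -0.15 2 1;0 0 0 0 -0.15 2 1")

```text
t: 25.35
position: [0.4764, 0.1643, 0.0448]
eef_rot: [0.001, 0.739, 0.673, 0.001]
wrist_force: [-0.1, 0.8, -1.2]
gripper_width: 0.0207
finger_force: 108.7
```

```bash
python3 - <<'E'
from h import *
c=cur();s=telemetry.get_state();print(c[0],s['wrist_force'],s['torque'])
d=cap('side');C=c[0]-sc(-5,0,T)
for o in ([-.0325,-.05,0],[.0325,-.05,0],[0,.141,.092]): print(proj(d,C+sc(-5,0,o)))
cv2.imwrite('pics/c9.png',cv2.cvtColor(cv2.resize(d['img'][180:300,180:340],(640,480),interpolation=cv2.INTER_CUBIC),cv2.COLOR_RGB2BGR))
E
```

```text
[0.47637434 0.16431539 0.04484624] [-0.09889255  0.82836308 -1.23807377] [-0.04849542  0.14206095 -0.09293494]
[244.08593335 276.62853041]
[268.39079418 268.29831112]
[224.84487204 202.31385293]
```

View pics/c9.png

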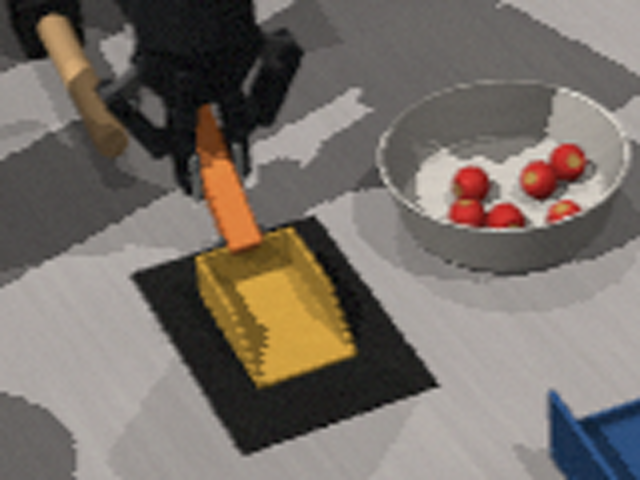

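The six knobs are in the dish. The scoop is level on the mat, with its lip at (258,388)–(355,352), as predicted. I release and retreat straight up.

drive_tool(moves="0 0 0 0 0 0.1 1;0 0 0 0 0 0.1 0.7;0 0 0 0 0 0.1 0.4;0 0 0 0 0 0.1 0;0 0 0 0 0 0.1 0;0 0 0 0 0 0.1 0;0 0 0 0 0 0.1 0;0 0 0 0 0 -2 0;0 0 0 0 0 -6 0;0 0 0 0 0 -12 0;0 0 0 0 0 -18 0;0 0 0 -3 -6 -20 0;0 0 0 -3 -12 -20 0;0 0 0 -3 -18 -20 0;0 0 0 -3 -18 -20 0;0 0 0 -3 -18 -20 0")

```text
t: 27.4
position: [0.2942, 0.1513, 0.2445]
eef_rot: [0.001, 0.739, 0.674, 0.002]
wrist_force: [-0.4, -0.5, -0.4]
gripper_width: 0.0854
finger_force: 0.0
```

```bash
python3 scoop.py; python3 knobs.py; python3 - <<'E'
from h import *
s=telemetry.get_state();print(s['t'],s['position'],s['wrist_force'],np.abs(s['joint_vel']).max())
cap('side','pics/end.png')
E
```

```text
bowl C [0.4677 0.0662 0.0195] len 0.1046 psi -6.19 [[272.79998779296875, 314.3999938964844], [275.29998779296875, 286.79998779296875], [313.1000061035156, 318.1000061035156], [315.6000061035156, 290.3999938964844]]
handle px 255.15586853027344 299.4734802246094 (44.100486755371094, 9.970544815063477) [0.4775 0.1598 0.07  ]
grip [0.4781 0.1616 0.0195] px [254.69250528 299.20281636]
top [([285.9, 213.5], 48, [283, 210, 8, 8]), ([288.3, 223.0], 45, [285, 220, 8, 8]), ([306.6, 226.3], 41, [303, 223, 8, 8]), ([280.9, 239.1], 53, [277, 235, 9, 8]), ([295.7, 243.0], 109, [288, 236, 15, 16])]
side [([318.0, 222.5], 104, [311, 216, 15, 14]), ([299.9, 230.5], 144, [293, 222, 18, 15]), ([320.7, 232.3], 15, [317, 230, 8, 5])]
27.55 [0.29454959 0.15112218 0.24409369] [ 1.27825466 -0.00661347  0.83581375] 0.004951480638839718
```

View pics/end.png

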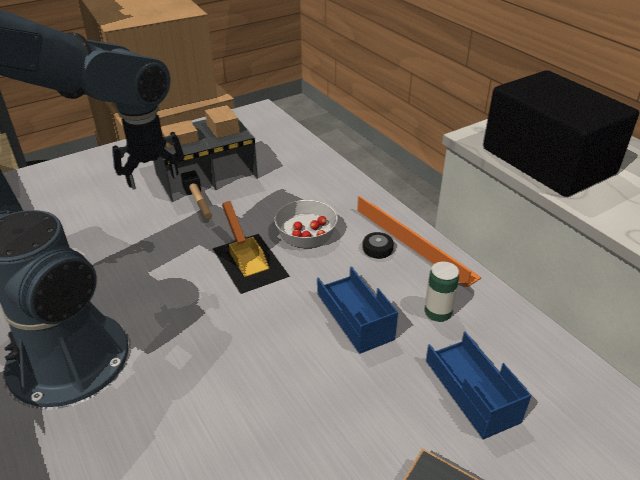

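The scoop is flat on the mat at (248,255), the knobs are in the dish at (310,228), and the mallet, wheel and can are unmoved. The arm is clear, so I hand it in.

```bash
python3 -c "
from plant import close_job
print(close_job())"
```

```text
the job is handed in; nothing more can be done
None
```

I handed the job in at 27.6 s of the 72 s: all six knobs went into the dish by scoop and none fell on the bench, the emptied scoop lies flat and right way up on the mat, and the mallet, wheel and can look unmoved in the last picture.

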